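# Clear the absorber, release the catch and hold the source shutter open

### The job

Get the counting rig ready for an open-beam count: first lift the absorber plate out of the gap between the source housing and the detector and stand it upright on the floor of the shallow steel tray, next to the other one. Then flip the safety catch on top of the housing right over to its other side, and only then pull the spring-loaded shutter lever by its cross-bar grip towards you, all the way to its stop, and hold it there: your program finishes while the gripper is still holding the lever open. Do not upset the absorber or shift the other things on the bench.

Things in the scene. Friction and masses are not known exactly. Their poses are not given: they have to be found in the camera images.
- rig: Counting rig, fixed: flat base 120 x 500 x 10 mm along own y; grey source housing 124 x 124 mm, 135 mm high, centred at y +150 mm; nose (60 mm diameter) on it ends at y +58; detector cylinder (60 mm diameter) from y -85 to -257; both reach 105 mm high. Gap between: y -85 to +58. Origin on the bench, mid-width of the base; z up, -x faces the operator, y from detector to housing.
- absorber_center (a point): Absorber to clear, loose, 0.2 kg: aluminium plate 10 mm thick (own y), 56 mm wide (x), 100 mm high (z) upright on the middle of a black foot 56 (x) x 40 (y) x 12 mm; 112 mm high in all. The point is its centre, 56 mm above its underside. It starts upright in the gap, standing on the rig's 10 mm base, plate across the beam.
- absorber_foot (a point): Centre of the underside of the same absorber; axes as the absorber's.
- tray: Shallow steel tray, fixed on the bench: 100 (own x) x 200 (own y) x 14 mm, walls and floor 4 mm thick, open above. Origin under its centre on the bench, z up. The other absorber stands in its -y half; the +y half (centre 50 mm to +y) is empty.
- spare: The other absorber, loose, standing upright in the tray: the same foot and height, plate 5 mm thick. Origin at the centre of its underside. To be left alone.
- catch (a joint): Safety catch angle, rad: 0 = closed, bar level across the slot in front of the lever, which it blocks; grows as the free end is lifted and swung over towards the detector, up to its stop at 2.95 (lying over on the other side). Turns easily; by its weight (0.07 kg) it falls shut below about 1.57 and falls open by itself beyond.
- catch_grip (a point): Centre of the round cross-barrel on the free end of the catch bar: 14 mm diameter, 26 mm long along the rig's x; pinch its two ends, it can turn between the fingers. Bar 10 mm wide, 6 mm thick. Closed, it is 157 mm above the bench, 17 mm outside the housing's +y side, nothing beneath it. It moves on a circle of 103 mm radius about the hinge.
- catch_hinge (a point): Hinge of the catch: a point fixed to the rig, on the hinge axis, which runs along the rig's x; 157 mm above the bench, 24 mm to -y of the lever's plane. Axes as the rig's.
- lever (a joint): Shutter lever angle, rad: 0 = shut (leaning 0.25 rad away from the operator, towards the rig's +x); grows as it is pulled towards the rig's -x, to its stop at 0.60. A spring drives it back to 0: about 3 N at the grip at the start, 10 N at the stop. The closed catch stops it at about 0.05. The bar must turn between the fingers as it swings: grip lightly (25 N will do).
- lever_grip (a point): Centre of the black cross-bar grip (T-handle) at the end of the lever: a round bar 22 mm in diameter and 64 mm long along the rig's y, on a 10 mm stem that meets it in the middle from below. 192 mm above the bench when shut, 190 at the stop. It moves on a circle of 85 mm radius about lever_pivot in the rig's x-z plane, 50 mm from shut to the stop.
- lever_pivot (a point): Pivot of the lever, a point fixed to the rig inside the housing, 110 mm above the bench; the axis runs along the rig's y. Axes as the rig's.
- case: Black spectacle case 62 x 145 x 42 mm, loose; origin centre of its underside. Leave alone.
- preamp: Small aluminium box 60 x 110 x 31 mm, loose, behind the rig; origin centre of its underside. Leave alone.
- pot: Dark steel storage pot 64 mm diameter, 84 mm high, loose, behind the housing; origin centre of its underside. Leave alone.
- calculator: Pocket calculator 150 x 78 x 14 mm, loose; origin centre of its underside. Leave alone.
- driver: Screwdriver 170 mm long lying on the bench, loose, left of the rig. Leave alone.
Not all that is in view belongs to the job. Leave any pink or red look-alike of the part that bears absorber_center alone.

How it is judged:
On the way, in this order (a step that is already met when the one before it is completed fails the run):
1. the absorber stands upright on the floor of the tray (x of absorber_foot in the frame of tray between -0.032 and 0.032 m and y of absorber_foot in the frame of tray between -0.082 and 0.082 m and z of absorber_foot in the frame of tray between 0.001 and 0.008 m and angle between absorber_foot's own z axis and vertical below 0.1 rad), for 0.3 s.
2. the safety catch is flipped right over (value of joint catch above 2.4 rad), for 0.2 s.
3. the shutter lever is pulled open and held by the fingers (value of joint lever above 0.47 rad and contact force between the fingers and lever above 3 N), for 0.5 s.
At the end, for the whole second after the job is handed in: The lever is held by the fingers (more than 3 N on the lever) at 0.47 rad or more, its stop being at 0.6; the catch lies over on its other side (beyond 2.4 rad); the absorber stands upright (within 0.1 rad) on the tray's floor (all of step 1 and all of step 3 and value of joint catch above 2.4 rad); the arm keeps its last pose, push and grip.
It fails at once if another thing on the bench was shifted by more than 25 mm (distance of any of spare, case, preamp, pot, calculator, driver from where it was at the start of the episode above 0.025 m).
It fails at once if the absorber was tipped over (more than 0.7 rad) (angle between absorber_foot's own z axis and vertical above 0.7 rad).
It also fails if it takes over 72 s, if anything falls off the work surface, if the arm or the gripper's body presses on something with over 40 N, if the wrist force passes 120 N, or if a joint passes its speed limit or range.

### The arm

A 6-joint arm with a two-finger parallel gripper is mounted at the origin on the work surface. World frame = base frame: x ahead of the robot, y to its left, z up, the work surface at z = 0. Lengths are in m, angles in rad, forces in N, time in s.
With the tool pointing down it reaches from about 0.35 to 0.925 m from the base axis. Payload 6.4 kg.
Tool frame: the origin (TCP) lies at the very end of the fingers, on their centre line; the grasp point (between the pads) lies 19 mm behind it; z points along the fingers, y is the direction in which the jaws open and shut (so a half turn about z gives the same grasp; the last joint's range is limited). The gripper opens to 85 mm and grips with 20 to 120 N. Pads are 22 mm wide; open, the fingers measure 114 mm over their backs; the gripper's body (76 mm by 85 mm) begins 54 mm behind the grasp point. The pads swing forward as they close: fully open they stand 13 mm farther back than shut.
Start: joints at [-1.288, 0.245, 1.558, -0, 1.339, -0.174], TCP at [0.287, -0.583, 0.231] pointing down, gripper open.
Joint ranges: [-3.13, 3.13], [-1.02, 2.26], [0.13, 2.54], [-0.95, 4.09], [0.21, 2.88], [-2.74, 2.74]. Speed limits (rad/s): [2.57, 2.57, 3.14, 3.14, 3.14, 3.14].

### API

Orientations are given as a unit quaternion [x, y, z, w].
In Python, from workcell import * gives the robot as it stands. The module is installed in compiled form; this text tells all that it offers.
- The arm moves only by the tool step_arm, never from a script. Its argument "rows" is a list of rows, each an object with "linear": the shift along the tool's x, y, z in m, a list of three; "turn": the turn about the tool's z in degrees. In form: [{"linear": [dx, dy, dz], "turn": turn}, ...]. A call has 1 to 5 rows; each row shifts and turns the commanded pose from where the row before left it, along the tool's axes as they then stand; what a row does not reach is not made up. A row lasts 1/12 s, in which the tool goes at most 41.7 mm and 7.16 degrees, less where a joint would pass 70% of its speed; a pose out of reach is approached as far as the arm can. A call is refused whole if a number of a shift passes 0.0417 or a number of a turn 7.16, either way. A call with a gripper value outside its range is refused whole. "hand" is the finger opening in m, from 0 to 0.0854, set as the call begins (left out, the last holds). The fingers move at their own pace and stop on an object; "force" is the grip in N (left out, the last holds). Time passes only in rows, so rows that do not move let the fingers close. It gives the time, the measured TCP pose, the force and the opening at its end, in the units of the state.
- get_obs(): the state, without advancing time (a new reading comes with each control period).
- snapshot(name): name is "scene" or "side" or "wrist"; returns (picture, depth): 400x640x3 uint8, red, green, blue; 400x640 float32, m along the optical axis (not along the pixel's ray), 0 where there is no reading.
- camera_info(name): a dict with "fov_y" (degrees; the focal length in pixels is half the picture's height over the tangent of half this angle, whatever the lens; pixels are square), "cx", "cy" (the principal point, pixels), "R" (3x3) and "t" (3): a world point X has camera coordinates R X + t. Camera axes: x right, y down, z forward; pixel columns grow to the right and rows downward; lengths in m; the calibration is good to about 2 mm. A picture is of the moment at which its call begins: read the wrist's pose just before it. camera_info takes no time and is no camera call; for the wrist camera it gives the pose at the moment of the call.
- close_job(): hands the job in, once; it reports no verdict.
Trained networks look in the newest picture that a camera, given by its name, has taken for a name from the list of things; names that differ only in an ending like _2 or _b are one class to them, and where a whole thing is asked for, a point or a joint stands for the part that bears it (a point fixed in the world has none). Each returns a list of dicts, best first, with "confidence" (0 to 1); they miss things now and then, are a little off and sometimes report something else, mostly with a low value. They report only what shows in the picture. A call takes as long as a camera call. They do not tell look-alikes from the thing itself.
- masks_of(label, camera): "mask" (400x640 bool, what is visible of it) and "extent" ([centre column, centre row, width, height] in pixels, round what is visible of it).
The state is a dict: "t": time; "qpos": joint angles; "dq": joint speeds; "tau": joint torques, N m; "position": TCP position; "ee_rot": TCP orientation; "wrist_force": force on the tool from outside, world axes, zero at the start; "wrist_torque": the same for the moment, N m; "finger_gap": finger opening in m.
Only numpy, scipy, OpenCV 4.12 (cv2) and the standard library are available. Lean on these libraries where they do the work, as an engineer would, in place of code of your own. Each camera call takes 0.05 s, during which the arm holds its last target. There are 200 camera calls.

## Working session

There is one attempt and no reset: what is moved stays moved. The work goes in short steps, Python scripts to look and compute and a tool call to move; the robot and the scene stay as the last step left them, time stands still between calls to the robot, and variables do not carry over. Pictures are saved under pics/ and viewed, about 8 in all and at most 12, crops included, and the job is handed in when it is done.

Besides the shell and the picture viewer there is one more tool, called after "Emit:" by a JSON object that holds its "method" and its "body". step_arm: Moves the arm, as the interface text tells. Its arguments: {"type":"object","properties":{"rows":{"type":"array","items":{"type":"object","properties":{"linear":{"type":"array","items":{"type":"number"}},"turn":{"type":"number"}}}},"hand":{"type":"number"},"force":{"type":"number"}},"required":["rows"]}

```bash
mkdir -p pics
cat > h.py <<'E'
from workcell import *
import numpy as np, cv2
from scipy.spatial.transform import Rotation as Ro
def K(c):
    f=200/np.tan(np.radians(c["fov_y"])/2); return f,c["cx"],c["cy"]
def cloud(d,c):
    f,cx,cy=K(c); v,u=np.mgrid[0:400,0:640]
    P=np.stack([(u-cx)/f*d,(v-cy)/f*d,d],-1)
    return (P-np.array(c["t"]))@np.array(c["R"])
def proj(X,c):
    f,cx,cy=K(c); p=np.array(c["R"])@np.array(X)+np.array(c["t"]); return p[0]/p[2]*f+cx,p[1]/p[2]*f+cy
E
python3 - <<'E'
from h import *
o=get_obs(); print({k:np.round(v,3) for k,v in o.items()})
ims=[]
for n in ["scene","side"]:
    c=camera_info(n); p,d=snapshot(n); np.savez(n+".npz",p=p,d=d)
    print(n,c["fov_y"],np.round(np.array(c["R"]),3).tolist(),np.round(c["t"],3))
    cv2.imwrite(f"pics/{n}.png",p[:,:,::-1])
    W=cloud(d,c)
    for l in ["rig","absorber_center","tray","spare","catch","lever","case","preamp","pot","calculator","driver"]:
        for m in masks_of(l,n)[:3]:
            k=m["mask"]&(d>0); q=W[k]
            if len(q): print(l,round(m["confidence"],2),np.round(m["extent"]).astype(int),"med",np.round(np.median(q,0),3),"lo",np.round(np.percentile(q,3,0),3),"hi",np.round(np.percentile(q,97,0),3))
E
```

```text
{'t': np.float64(0.0), 'qpos': array([-1.288,  0.246,  1.559, -0.   ,  1.339, -0.174]), 'dq': array([-0.001,  0.001,  0.002, -0.001, -0.001, -0.   ]), 'tau': array([-0.0000e+00, -4.2951e+01, -3.2612e+01, -0.0000e+00,  5.0000e-03,
        0.0000e+00]), 'position': array([ 0.287, -0.583,  0.23 ]), 'ee_rot': array([ 0.974,  0.226, -0.   , -0.001]), 'wrist_force': array([ 0.72 , -0.513, -0.534]), 'wrist_torque': array([-0.005, -0.018, -0.039]), 'finger_gap': np.float64(0.085)}
scene 44.07294226522123 [[0.828, 0.561, -0.0], [0.446, -0.658, -0.607], [-0.341, 0.502, -0.795]] [-0.454 -0.204  1.792]
absorber_center 0.67 [326 244  26  31] med [ 0.631 -0.123  0.063] lo [ 0.601 -0.138  0.012] hi [ 0.656 -0.112  0.124]
absorber_center 0.66 [351 293  14  38] med [ 0.777 -0.223  0.016] lo [ 0.745 -0.241 -0.   ] hi [ 0.798 -0.19   0.115]
absorber_center 0.43 [367 168  11  29] med [0.585 0.197 0.096] lo [0.55  0.185 0.014] hi [0.6   0.217 0.115]
tray 0.56 [253 243  63  58] med [ 0.423 -0.197  0.006] lo [ 0.371 -0.31  -0.   ] hi [ 0.47  -0.114  0.018]
spare 0.62 [245 245  26  29] med [ 0.426 -0.266  0
[... 2386 characters left out ...]
  38] med [0.412 0.015 0.04 ] lo [ 0.387 -0.064  0.011] hi [0.447 0.073 0.044]
case 0.69 [354 257  43  38] med [0.412 0.015 0.039] lo [ 0.387 -0.063  0.004] hi [0.449 0.073 0.044]
preamp 0.84 [272 198  26  24] med [ 0.819 -0.048  0.029] lo [ 0.737 -0.123 -0.001] hi [0.882 0.015 0.072]
pot 0.84 [238 221  19  27] med [0.796 0.138 0.045] lo [0.779 0.109 0.005] hi [0.822 0.159 0.082]
calculator 0.67 [397 181  12  17] med [ 0.527 -0.457  0.013] lo [ 0.496 -0.509  0.002] hi [ 0.552 -0.434  0.018]
driver 0.78 [231 325  35  48] med [0.498 0.416 0.021] lo [ 0.455  0.388 -0.   ] hi [0.603 0.433 0.026]
driver 0.3 [353 257  43  39] med [0.411 0.015 0.04 ] lo [ 0.387 -0.061  0.011] hi [0.447 0.073 0.044]
```

View pics/scene.png

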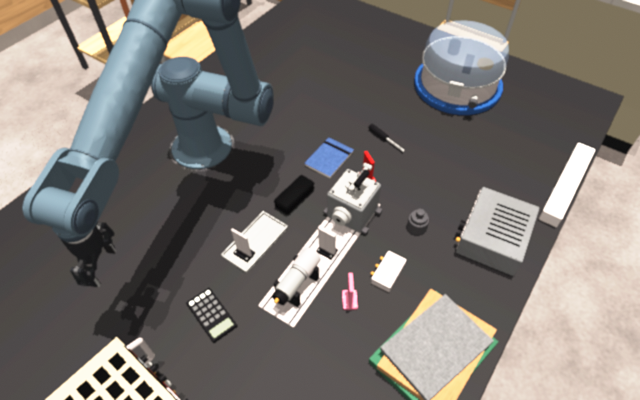

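View pics/side.png

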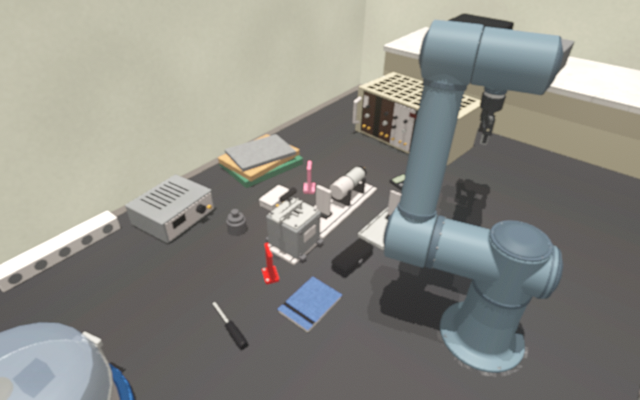

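The scene picture shows three absorber-like plates: a grey one in the gap (326,244), a pink one at (351,293) and a red one at (367,168). The grey one fits, since it is aluminium and stands on the rig base. The spare is at (245,245) in the tray. Next I measure yaws and make one enlarged crop.

```bash
cat > m.py <<'E'
from h import *
def rect(q,name):
    r=cv2.minAreaRect((q[:,:2]*1000).astype(np.float32)); print(name,len(q),"c",np.round(r[0],1),"size",np.round(r[1],1),"ang",round(r[2],2))
for n in ["scene","side"]:
    z=np.load(n+".npz"); c=camera_info(n); W=cloud(z["d"],c).reshape(-1,3)[z["d"].ravel()>0]
    def sel(x0,x1,y0,y1,z0,z1): 
        return W[(W[:,0]>x0)&(W[:,0]<x1)&(W[:,1]>y0)&(W[:,1]<y1)&(W[:,2]>z0)&(W[:,2]<z1)]
    print(n)
    rect(sel(.5,.7,-.4,.25,.006,.018),"base")
    rect(sel(.53,.7,-.05,.15,.128,.142),"htop")
    rect(sel(.35,.5,-.33,-.09,.009,.019),"trayrim")
    rect(sel(.57,.69,-.16,-.09,.085,.13),"abs")
    rect(sel(.38,.47,-.29,-.23,.06,.13),"spare")
    rect(sel(.57,.69,0.0,.1,.185,.22),"lever")
    rect(sel(.57,.69,-.02,.18,.15,.172),"catch")
    rect(sel(.57,.69,.1,.18,.15,.172),"catchbarrel")
p=np.load("scene.npz")["p"]; a=cv2.resize(p[150:330,220:400],(600,600),interpolation=cv2.INTER_CUBIC)
cv2.imwrite("pics/c1.png",a[:,:,::-1])
E
python3 m.py
```

```text
scene
base 2567 c [599.9 -76. ] size [199.5 644. ] ang 0.03
htop 970 c [613.7  48. ] size [122.5 121.9] ang 2.22
trayrim 503 c [ 419.4 -212. ] size [207.6 113.2] ang 86.5
abs 186 c [ 627.5 -119.2] size [57.7 13.9] ang 4.36
spare 176 c [ 421.6 -264.9] size [59.5  7.9] ang 1.24
lever 148 c [634.1  52.4] size [67.7 22.1] ang 89.31
catch 113 c [611.   79.1] size [ 27.1 120.5] ang 1.45
catchbarrel 45 c [612.3 123.5] size [27.7 27.4] ang 21.21
side
base 1205 c [604.  -68.8] size [609.9 156.8] ang 87.43
htop 698 c [611.   58.9] size [120.1 120.9] ang 1.7
trayrim 130 c [ 455.7 -183.3] size [ 89.7 207.1] ang 24.38
abs 155 c [ 629.  -115.1] size [57.9 14.6] ang 2.77
spare 134 c [ 432.7 -261. ] size [13.2 39.7] ang 88.64
lever 135 c [632.3  55.3] size [67.4 22.8] ang 89.73
catch 206 c [614.6  83.9] size [ 31.8 119.5] ang 2.34
catchbarrel 74 c [608.4 121.2] size [41.8 28.5] ang 84.27
```

View pics/c1.png

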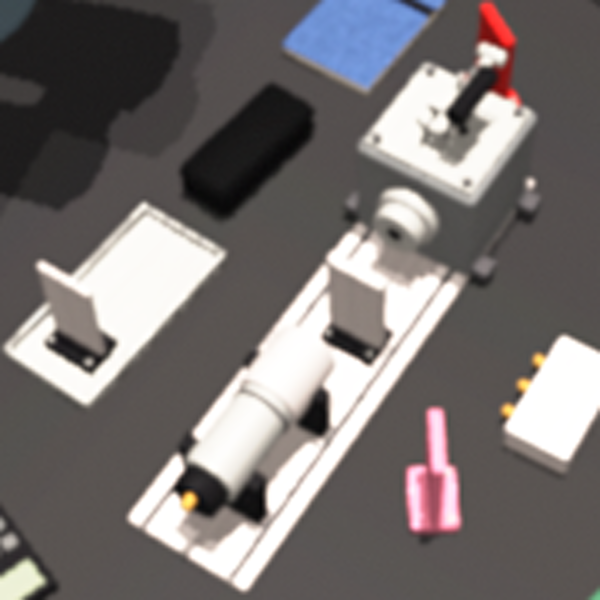

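The crop shows the rig. The grey absorber in the gap is at crop (355,320), clearly aluminium on a black foot, and differs from the pink one (435,490) and the red one (495,50). The tray's +y half is empty and the catch is closed. I go to a hover above the absorber.

Emit:
{"method": "step_arm", "body": {"rows": [{"linear":[0,0,-0.006],"turn":7},{"linear":[0,0,-0.006],"turn":7},{"linear":[0,0,-0.006],"turn":7},{"linear":[0,0,0],"turn":1.6},{"linear":[0.0246,-0.0296,0],"turn":0}], "hand": 0.045, "force": 40}}

```text
t: 1.62
position: [0.3067, -0.5559, 0.2499]
ee_rot: [1.0, 0.028, -0.0, 0.002]
wrist_force: [0.8, 0.4, 0.2]
finger_gap: 0.0449
```

Emit:
{"method": "step_arm", "body": {"rows": [{"linear":[0.0246,-0.0296,0],"turn":0},{"linear":[0.0246,-0.0296,0],"turn":0},{"linear":[0.0246,-0.0296,0],"turn":0},{"linear":[0.0246,-0.0296,0],"turn":0},{"linear":[0.0246,-0.0296,0],"turn":0}]}}

```text
t: 2.03
position: [0.4237, -0.3953, 0.2495]
ee_rot: [1.0, 0.031, 0.0, 0.0]
wrist_force: [0.9, -0.6, 0.3]
finger_gap: 0.0449
```

Emit:
{"method": "step_arm", "body": {"rows": [{"linear":[0.0246,-0.0296,0],"turn":0},{"linear":[0.0246,-0.0296,0],"turn":0},{"linear":[0.0246,-0.0296,0],"turn":0},{"linear":[0.0246,-0.0296,0],"turn":0},{"linear":[0.0246,-0.0296,0],"turn":0}]}}

```text
t: 2.45
position: [0.5374, -0.2398, 0.2495]
ee_rot: [1.0, 0.031, 0.0, 0.0]
wrist_force: [0.4, -0.1, 0.1]
finger_gap: 0.045
```

Emit:
{"method": "step_arm", "body": {"rows": [{"linear":[0.0246,-0.0296,0],"turn":0},{"linear":[0.0246,-0.0296,0],"turn":0},{"linear":[0.0123,-0.0148,0],"turn":0},{"linear":[0,0,0],"turn":0}]}}

```text
t: 2.78
position: [0.595, -0.1604, 0.2493]
ee_rot: [0.999, 0.034, 0.0, -0.0]
wrist_force: [-0.3, 0.2, -0.0]
finger_gap: 0.045
```

```bash
cat > w.py <<'E'
from h import *
import sys
o=get_obs(); c=camera_info("wrist"); p,d=snapshot("wrist"); np.savez("wrist.npz",p=p,d=d,R=c["R"],t=c["t"])
cv2.imwrite(f"pics/{sys.argv[1]}.png",p[:,:,::-1])
R=Ro.from_quat(o["ee_rot"]).as_matrix(); print("pos",np.round(o["position"],4),"phi",np.degrees(np.arctan2(R[1,0],R[0,0])),"cam",-np.array(c["R"]).T@c["t"],c["fov_y"])
W=cloud(d,c).reshape(-1,3)[d.ravel()>0]
def rect(n,x0,x1,y0,y1,z0,z1):
    q=W[(W[:,0]>x0)&(W[:,0]<x1)&(W[:,1]>y0)&(W[:,1]<y1)&(W[:,2]>z0)&(W[:,2]<z1)]
    if len(q)<20: print(n,len(q)); return
    r=cv2.minAreaRect((q[:,:2]*1000).astype(np.float32)); print(n,len(q),"c",np.round(r[0],1),"size",np.round(r[1],1),"ang",round(r[2],2),"zmed",np.median(q[:,2]).round(4),"z",np.percentile(q[:,2],[3,97]).round(4))
E
cat > w1.py <<'E'
from w import *
rect("abs",.57,.69,-.16,-.08,.08,.14)
rect("abstop",.57,.69,-.16,-.08,.114,.14)
rect("htop",.53,.7,-.05,.15,.128,.142)
rect("lever",.57,.69,0.0,.1,.185,.22)
rect("catch",.57,.69,-.02,.18,.145,.172)
rect("trayrim",.35,.5,-.33,-.09,.009,.019)
rect("spare",.38,.47,-.29,-.23,.06,.13)
E
python3 w1.py w1
```

```text
pos [ 0.595  -0.1604  0.2493] phi 3.855157703649228 cam [ 0.67779659 -0.15491185  0.39104659] 67.27700875939932
abs 989 c [ 628. -118.] size [56.1 10.3] ang 2.22 zmed 0.1208 z [0.0875 0.1224]
abstop 751 c [ 627.9 -118. ] size [56.1 10.3] ang 2.2 zmed 0.121 z [0.1162 0.1224]
htop 14316 c [613.2  50.1] size [120.6 118.5] ang 1.88 zmed 0.1342 z [0.1285 0.138 ]
lever 1900 c [634.8  35.1] size [31.8 22.8] ang 89.91 zmed 0.1991 z [0.187  0.2029]
catch 1840 c [614.2  57.3] size [25.8 74.5] ang 0.27 zmed 0.1594 z [0.1474 0.1648]
trayrim 1031 c [ 420.5 -209.8] size [199.9 101.7] ang 89.2 zmed 0.0127 z [0.0093 0.0143]
spare 0
```

View pics/w1.png

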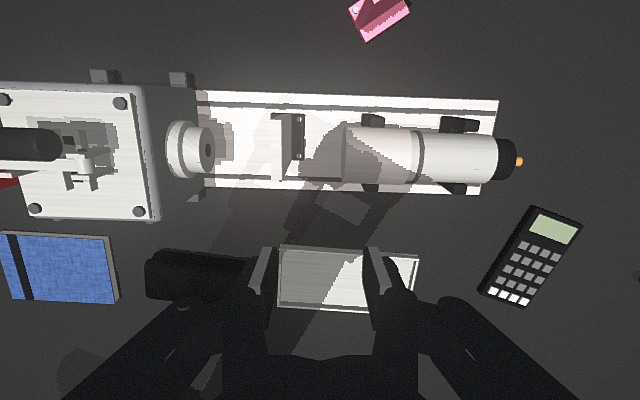

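The wrist view shows the grey absorber plate edge-on at about (290,147), clear of detector and nose, and the tray's empty half below it. The measured absorber is at (0.628, -0.118), yaw 2.2°, top 0.122, which agrees with the description. Going down to grasp it.

Emit:
{"method": "step_arm", "body": {"rows": [{"linear":[0.0173,-0.0206,0],"turn":1.7},{"linear":[0.0173,-0.0205,0],"turn":0},{"linear":[0,0,0.02],"turn":0},{"linear":[0,0,0.025],"turn":0},{"linear":[0,0,0],"turn":0}]}}

```text
t: 3.25
position: [0.6227, -0.1212, 0.1989]
ee_rot: [1.0, 0.016, -0.004, -0.002]
wrist_force: [-1.1, 0.3, -1.5]
finger_gap: 0.0447
```

Emit:
{"method": "step_arm", "body": {"rows": [{"linear":[0,0,0],"turn":0},{"linear":[0,0,0],"turn":0}]}}

```text
t: 3.42
position: [0.6259, -0.1223, 0.2055]
ee_rot: [1.0, 0.016, 0.001, 0.0]
wrist_force: [0.1, -0.2, -0.0]
finger_gap: 0.045
```

Emit:
{"method": "step_arm", "body": {"rows": [{"linear":[0.002,-0.0043,0.01],"turn":0},{"linear":[0,0,0.03],"turn":0},{"linear":[0,0,0.03],"turn":0},{"linear":[0,0,0.03],"turn":0},{"linear":[0,0,0.018],"turn":0}]}}

```text
t: 3.83
position: [0.6266, -0.1165, 0.0837]
ee_rot: [1.0, 0.016, -0.001, -0.0]
wrist_force: [-1.0, -0.1, -0.8]
finger_gap: 0.0449
```

Emit:
{"method": "step_arm", "body": {"rows": [{"linear":[0,0,0],"turn":0},{"linear":[0,0,0],"turn":0}]}}

```text
t: 4.0
position: [0.6276, -0.1168, 0.0862]
ee_rot: [1.0, 0.016, -0.0, -0.0]
wrist_force: [-0.0, -1.4, 0.9]
finger_gap: 0.045
```

Emit:
{"method": "step_arm", "body": {"rows": [{"linear":[0,0,0],"turn":0},{"linear":[0,0,0],"turn":0},{"linear":[0,0,0],"turn":0},{"linear":[0,0,0],"turn":0},{"linear":[0,0,0],"turn":0}], "hand": 0, "force": 40}}

```text
t: 4.42
position: [0.6292, -0.1174, 0.0886]
ee_rot: [1.0, 0.016, 0.002, 0.001]
wrist_force: [-0.5, -0.4, 6.4]
finger_gap: 0.0092
```

Emit:
{"method": "step_arm", "body": {"rows": [{"linear":[0,0,-0.005],"turn":0},{"linear":[0,0,-0.015],"turn":0},{"linear":[0,0,-0.025],"turn":0},{"linear":[0,0,-0.025],"turn":0},{"linear":[0,0,-0.015],"turn":0}]}}

```text
t: 4.83
position: [0.6282, -0.1169, 0.1738]
ee_rot: [1.0, 0.016, 0.001, 0.0]
wrist_force: [1.0, -0.1, -1.2]
finger_gap: 0.0095
```

Emit:
{"method": "step_arm", "body": {"rows": [{"linear":[-0.02,0.0035,0],"turn":0},{"linear":[-0.035,0.006,0],"turn":0},{"linear":[-0.035,0.006,0],"turn":0},{"linear":[-0.035,0.006,0],"turn":0},{"linear":[-0.035,0.006,0],"turn":0}]}}

```text
t: 5.25
position: [0.4666, -0.1491, 0.1707]
ee_rot: [1.0, 0.017, -0.001, -0.0]
wrist_force: [0.1, -0.5, -1.0]
finger_gap: 0.0096
```

Emit:
{"method": "step_arm", "body": {"rows": [{"linear":[-0.03,0.005,0],"turn":0},{"linear":[-0.02,0.0035,0],"turn":0},{"linear":[0,0,0],"turn":0},{"linear":[0,0,0],"turn":0},{"linear":[0,0,0],"turn":0}]}}

```text
t: 5.67
position: [0.4194, -0.1596, 0.1715]
ee_rot: [1.0, 0.016, 0.0, 0.0]
wrist_force: [0.0, -0.4, -1.9]
finger_gap: 0.0093
```

```bash
cat > w2.py <<'E'
from w import *
print(get_obs()["finger_gap"])
x,y=get_obs()["position"][:2]
rect("abs",x-.05,x+.05,y-.025,y+.025,.18,.24)
rect("trayrim",.35,.5,-.33,-.09,.009,.019)
rect("lever",.57,.69,0.0,.1,.185,.22)
E
python3 w2.py w2
```

```text
pos [ 0.4194 -0.1596  0.1715] phi 1.8652443361633007 cam [ 0.50234131 -0.15688005  0.3132386 ] 67.27700875939932
0.009759279782964777
abs 9554 c [ 420.9 -157.3] size [48.7 51.3] ang 53.48 zmed 0.2078 z [0.1842 0.2386]
trayrim 3112 c [ 420.3 -210.2] size [200.5 100.1] ang 89.16 zmed 0.0134 z [0.0097 0.0164]
lever 0
```

View pics/w2.png

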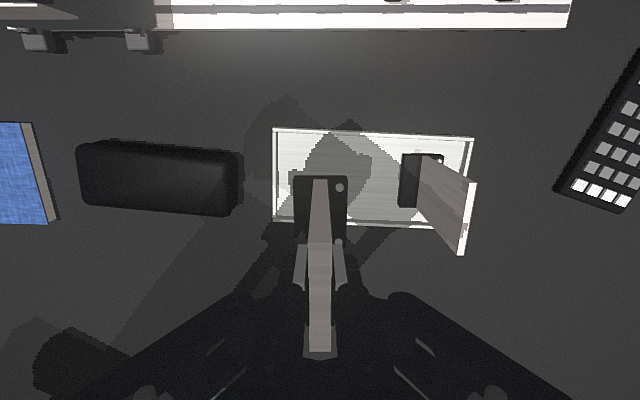

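The wrist view shows the absorber held upright, foot at (320,205) above the tray's empty half, spare untouched at (425,185). Lowering.

Emit:
{"method": "step_arm", "body": {"rows": [{"linear":[0,0,0.015],"turn":0},{"linear":[0,0,0.025],"turn":0},{"linear":[0,0,0.025],"turn":0},{"linear":[0,0,0.013],"turn":0},{"linear":[0,0,0],"turn":0}]}}

```text
t: 6.13
position: [0.4175, -0.1578, 0.0899]
ee_rot: [1.0, 0.017, -0.003, -0.002]
wrist_force: [-0.2, 0.3, -2.5]
finger_gap: 0.0096
```

Emit:
{"method": "step_arm", "body": {"rows": [{"linear":[0,0,0.003],"turn":0},{"linear":[0,0,0.003],"turn":0},{"linear":[0,0,0.002],"turn":0},{"linear":[0,0,0],"turn":0}]}}

```text
t: 6.47
position: [0.4196, -0.1599, 0.0859]
ee_rot: [1.0, 0.016, 0.001, 0.0]
wrist_force: [-0.0, -0.2, -0.9]
finger_gap: 0.0093
```

Emit:
{"method": "step_arm", "body": {"rows": [{"linear":[0,0,0.002],"turn":0},{"linear":[0,0,0],"turn":0},{"linear":[0,0,0],"turn":0}]}}

```text
t: 6.72
position: [0.4191, -0.1597, 0.0836]
ee_rot: [1.0, 0.016, 0.0, 0.0]
wrist_force: [-0.4, 0.3, -1.1]
finger_gap: 0.0094
```

Emit:
{"method": "step_arm", "body": {"rows": [{"linear":[0,0,0.001],"turn":0},{"linear":[0,0,0],"turn":0},{"linear":[0,0,0],"turn":0}]}}

```text
t: 6.97
position: [0.4193, -0.1599, 0.0826]
ee_rot: [1.0, 0.016, 0.0, 0.0]
wrist_force: [1.0, -0.6, -0.0]
finger_gap: 0.0095
```

Emit:
{"method": "step_arm", "body": {"rows": [{"linear":[0,0,0.0015],"turn":0},{"linear":[0,0,0],"turn":0},{"linear":[0,0,0],"turn":0}]}}

```text
t: 7.22
position: [0.4196, -0.1601, 0.0826]
ee_rot: [1.0, 0.017, -0.0, 0.0]
wrist_force: [-4.0, 3.7, 13.4]
finger_gap: 0.0098
```

Emit:
{"method": "step_arm", "body": {"rows": [{"linear":[0,0,0.001],"turn":0},{"linear":[0,0,0],"turn":0},{"linear":[0,0,0],"turn":0}]}}

```text
t: 7.47
position: [0.4198, -0.1603, 0.0826]
ee_rot: [1.0, 0.017, -0.0, 0.0]
wrist_force: [-8.1, 4.2, 20.7]
finger_gap: 0.0094
```

In firm contact. I unload, then release.

Emit:
{"method": "step_arm", "body": {"rows": [{"linear":[0,0,-0.0022],"turn":0},{"linear":[0,0,0],"turn":0},{"linear":[0,0,0],"turn":0}]}}

```text
t: 7.72
position: [0.4195, -0.16, 0.0826]
ee_rot: [1.0, 0.016, 0.0, 0.0]
wrist_force: [-1.1, -0.2, 4.8]
finger_gap: 0.0093
```

Emit:
{"method": "step_arm", "body": {"rows": [{"linear":[0,0,0],"turn":0},{"linear":[0,0,0],"turn":0},{"linear":[0,0,0],"turn":0},{"linear":[0,0,0],"turn":0}], "hand": 0.04}}

```text
t: 8.05
position: [0.4188, -0.1595, 0.0816]
ee_rot: [1.0, 0.016, -0.0, -0.0]
wrist_force: [0.6, -0.0, -0.0]
finger_gap: 0.0398
```

Emit:
{"method": "step_arm", "body": {"rows": [{"linear":[0,0,-0.015],"turn":0},{"linear":[0,0,-0.03],"turn":0},{"linear":[0,0,-0.04],"turn":0},{"linear":[0,0,-0.04],"turn":0},{"linear":[0,0,-0.04],"turn":0}]}}

```text
t: 8.47
position: [0.4185, -0.1592, 0.2483]
ee_rot: [1.0, 0.016, -0.0, -0.0]
wrist_force: [1.2, -0.8, 0.5]
finger_gap: 0.0404
```

Emit:
{"method": "step_arm", "body": {"rows": [{"linear":[0,0,-0.03],"turn":0},{"linear":[0,0,-0.02],"turn":0},{"linear":[0,0,0],"turn":0},{"linear":[0,0,0],"turn":0}]}}

```text
t: 8.8
position: [0.4194, -0.1599, 0.2978]
ee_rot: [1.0, 0.016, 0.001, 0.001]
wrist_force: [-0.4, 0.7, -0.9]
finger_gap: 0.04
```

```bash
cat > w3.py <<'E'
from w import *
rect("abstop",.37,.47,-.21,-.11,.108,.13)
rect("sparetop",.37,.47,-.30,-.23,.108,.13)
rect("absfoot",.37,.47,-.21,-.135,.0135,.025)
rect("trayrim",.35,.5,-.33,-.09,.009,.019)
E
python3 w3.py w3
```

```text
pos [ 0.4194 -0.1599  0.2978] phi 1.8723699226799855 cam [ 0.50218839 -0.15695341  0.43965826] 67.27700875939932
abstop 452 c [ 417.9 -159.8] size [56.2  9.9] ang 1.63 zmed 0.1151 z [0.1136 0.1166]
sparetop 319 c [ 422.1 -263.5] size [55.8  5.7] ang 0.88 zmed 0.1148 z [0.1086 0.1165]
absfoot 801 c [ 420.8 -171.8] size [74.4 98.9] ang 88.98 zmed 0.0151 z [0.0136 0.0173]
trayrim 2565 c [ 420. -210.] size [200.4 100.4] ang 89.12 zmed 0.0141 z [0.0103 0.0168]
```

Absorber stands in the tray at (0.418, -0.160), top 0.115, upright. Next I turn the tool a quarter turn and go to the catch.

Emit:
{"method": "step_arm", "body": {"rows": [{"linear":[0,0,-0.006],"turn":-7},{"linear":[0,0,-0.006],"turn":-7},{"linear":[0,0,-0.006],"turn":-7},{"linear":[0,0,-0.006],"turn":-7},{"linear":[0,0,-0.006],"turn":-7}]}}

```text
t: 9.27
position: [0.4182, -0.1591, 0.3246]
ee_rot: [0.948, 0.319, -0.001, -0.002]
wrist_force: [0.1, -1.1, -0.7]
finger_gap: 0.0401
```

Emit:
{"method": "step_arm", "body": {"rows": [{"linear":[0,0,0],"turn":-7},{"linear":[0,0,0],"turn":-7},{"linear":[0,0,0],"turn":-7},{"linear":[0,0,0],"turn":-7},{"linear":[0,0,0],"turn":-7}]}}

```text
t: 9.68
position: [0.4183, -0.1591, 0.3243]
ee_rot: [0.808, 0.589, -0.001, -0.002]
wrist_force: [0.6, 0.8, -0.2]
finger_gap: 0.0405
```

Emit:
{"method": "step_arm", "body": {"rows": [{"linear":[0,0,0],"turn":-7},{"linear":[0,0,0],"turn":-7},{"linear":[0,0,0],"turn":-6},{"linear":[0.022,0.0285,0],"turn":0},{"linear":[0.022,0.0285,0],"turn":0}]}}

```text
t: 10.1
position: [0.474, -0.1137, 0.3245]
ee_rot: [0.697, 0.717, -0.001, -0.002]
wrist_force: [0.7, 0.6, 0.6]
finger_gap: 0.0399
```

Emit:
{"method": "step_arm", "body": {"rows": [{"linear":[0.022,0.0285,0],"turn":0},{"linear":[0.022,0.0285,0],"turn":0},{"linear":[0.022,0.0285,0],"turn":0},{"linear":[0.022,0.0285,0],"turn":0},{"linear":[0.021,0.0285,0],"turn":0}]}}

```text
t: 10.52
position: [0.6137, 0.0016, 0.3238]
ee_rot: [0.695, 0.719, -0.001, -0.002]
wrist_force: [0.0, -0.3, 0.8]
finger_gap: 0.0395
```

Emit:
{"method": "step_arm", "body": {"rows": [{"linear":[0,0,0],"turn":0},{"linear":[0,0,0],"turn":0},{"linear":[0,0,0],"turn":0},{"linear":[0,0,0],"turn":0}]}}

```text
t: 10.85
position: [0.6125, -0.0008, 0.326]
ee_rot: [0.696, 0.718, -0.001, -0.001]
wrist_force: [0.2, -0.1, 0.8]
finger_gap: 0.0401
```

```bash
cat > w4.py <<'E'
from w import *
rect("htop",.53,.7,-.05,.15,.128,.138)
rect("lever",.57,.69,0.0,.11,.185,.22)
rect("leverhi",.57,.69,0.0,.11,.194,.22)
rect("catch",.57,.69,-.02,.18,.148,.175)
for y in np.arange(.0,.16,.012): rect("cslice%.3f"%y,.57,.69,y,y+.012,.148,.175)
rect("barrel",.57,.69,.119,.15,.152,.175)
E
python3 w4.py w4; grep -c . w4.py
```

```text
pos [ 0.6125 -0.0008  0.326 ] phi 91.81648470522093 cam [0.61010164 0.08227227 0.46768149] 67.27700875939932
htop 8162 c [612.9  52.1] size [120.2 120.1] ang 1.95 zmed 0.134 z [0.1284 0.1362]
lever 1786 c [634.   52.9] size [22.  63.9] ang 1.99 zmed 0.2006 z [0.1929 0.2029]
leverhi 1690 c [633.7  52.9] size [20.9 64. ] ang 2.22 zmed 0.2007 z [0.1954 0.203 ]
catch 1936 c [611.1  79.3] size [ 25.9 115.6] ang 1.12 zmed 0.1597 z [0.1571 0.1647]
cslice0.000 0
cslice0.012 37 c [613.7  22.8] size [20.5  2.4] ang 0.89 zmed 0.1636 z [0.1576 0.165 ]
cslice0.024 260 c [613.1  29.6] size [23.9 11.5] ang 1.24 zmed 0.1617 z [0.1555 0.165 ]
cslice0.036 116 c [616.2  41.7] size [14.6 11.2] ang 0.72 zmed 0.1591 z [0.1579 0.1604]
cslice0.048 164 c [616.1  54. ] size [15.2 11.9] ang 0.43 zmed 0.1589 z [0.1511 0.1726]
cslice0.060 126 c [612.3  65.6] size [ 9.9 11.6] ang 2.21 zmed 0.159 z [0.1578 0.1604]
cslice0.072 171 c [612.3  77.9] size [20.1 11.2] ang 1.85 zmed 0.1592 z [0.1576 0.1648]
cslice0.084 227 c [611.9  90.2] size [20.1 11.8] ang 1.83 zmed 0.1598 z [0.1486 0.1649]
cslice0.096 152 c [611.  101.8] size [ 9.6 11.5] ang 1.91 zmed 0.1591 z [0.1578 0.1603]
cslice0.108 154 c [610.6 114.1] size [ 9.4 11.5] ang 2.12 zmed 0.1591 z [0.1578 0.1607]
cslice0.120 360 c [610.2 126. ] size [11.9 25.9] ang 89.63 zmed 0.1613 z [0.1565 0.1637]
cslice0.132 169 c [609.9 134.5] size [25.6  5.2] ang 0.97 zmed 0.1619 z [0.1595 0.1636]
cslice0.144 0
cslice0.156 0
barrel 540 c [610.  128.2] size [25.9 17.7] ang 2.79 zmed 0.1616 z [0.1572 0.1637]
7
```

View pics/w4.png

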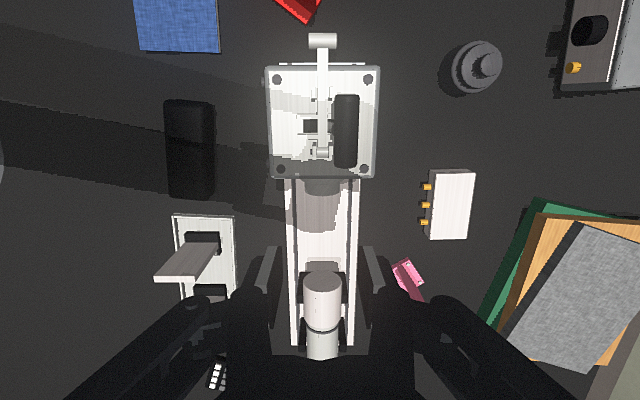

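The wrist view shows the catch bar from its hinge (322,150) to the barrel (322,41), beside the black lever bar at (346,130). The fits agree with the given sizes. Moving above the barrel.

Emit:
{"method": "step_arm", "body": {"rows": [{"linear":[0.025,0.0004,0],"turn":0},{"linear":[0.04,0.0004,0.01],"turn":0},{"linear":[0.04,0.0004,0.02],"turn":0},{"linear":[0.0268,0.0004,0.03],"turn":0},{"linear":[0,0,0.03],"turn":0}]}}

```text
t: 11.32
position: [0.6104, 0.1324, 0.2392]
ee_rot: [0.694, 0.72, 0.002, 0.001]
wrist_force: [1.0, -0.3, 0.5]
finger_gap: 0.04
```

Emit:
{"method": "step_arm", "body": {"rows": [{"linear":[0,0,0.02],"turn":0},{"linear":[0,0,0],"turn":0},{"linear":[0,0,0],"turn":0},{"linear":[0,0,0],"turn":0}]}}

```text
t: 11.65
position: [0.6117, 0.1281, 0.2206]
ee_rot: [0.696, 0.718, 0.001, 0.001]
wrist_force: [-0.2, -0.2, 0.1]
finger_gap: 0.0401
```

Emit:
{"method": "step_arm", "body": {"rows": [{"linear":[0.003,-0.0016,0.01],"turn":0},{"linear":[0,0,0.025],"turn":0},{"linear":[0,0,0.025],"turn":0},{"linear":[0,0,0.015],"turn":0},{"linear":[0,0,0.0075],"turn":0}]}}

```text
t: 12.07
position: [0.6082, 0.1315, 0.1341]
ee_rot: [0.696, 0.718, -0.001, -0.001]
wrist_force: [-0.8, -0.2, 0.1]
finger_gap: 0.04
```

Emit:
{"method": "step_arm", "body": {"rows": [{"linear":[0,0,0],"turn":0},{"linear":[0,0,0],"turn":0},{"linear":[0,0,0],"turn":0}]}}

```text
t: 12.32
position: [0.6104, 0.1318, 0.1379]
ee_rot: [0.696, 0.719, 0.001, 0.001]
wrist_force: [-0.4, -0.8, -0.1]
finger_gap: 0.0399
```

Emit:
{"method": "step_arm", "body": {"rows": [{"linear":[0,0,0],"turn":0},{"linear":[0,0,0],"turn":0},{"linear":[0,0,0],"turn":0},{"linear":[0,0,0],"turn":0}], "hand": 0, "force": 20}}

```text
t: 12.65
position: [0.6104, 0.1318, 0.1376]
ee_rot: [0.695, 0.719, 0.001, 0.001]
wrist_force: [0.6, 0.5, 4.4]
finger_gap: 0.0254
```

Emit:
{"method": "step_arm", "body": {"rows": [{"linear":[-0.0006,0,-0.0107],"turn":0},{"linear":[-0.0017,0,-0.0107],"turn":0},{"linear":[-0.0066,0,-0.0205],"turn":0},{"linear":[-0.0108,0,-0.0186],"turn":0},{"linear":[-0.0144,0,-0.016],"turn":0}]}}

```text
t: 13.07
position: [0.6113, 0.0983, 0.2139]
ee_rot: [0.695, 0.719, 0.002, 0.001]
wrist_force: [6.3, -0.2, -4.0]
finger_gap: 0.0256
```

Emit:
{"method": "step_arm", "body": {"rows": [{"linear":[-0.0174,0,-0.0127],"turn":0},{"linear":[-0.0197,0,-0.0088],"turn":0},{"linear":[-0.021,0,-0.0044],"turn":0},{"linear":[0,0,0],"turn":0}]}}

```text
t: 13.4
position: [0.6136, 0.0373, 0.2412]
ee_rot: [0.696, 0.718, 0.002, 0.002]
wrist_force: [1.4, 3.8, 8.0]
finger_gap: 0.0255
```

Emit:
{"method": "step_arm", "body": {"rows": [{"linear":[-0.0216,0,0],"turn":0},{"linear":[-0.021,0,0.0044],"turn":0},{"linear":[-0.0197,0,0.0088],"turn":0},{"linear":[-0.0174,0,0.0127],"turn":0},{"linear":[-0.0144,0,0.016],"turn":0}]}}

```text
t: 13.82
position: [0.6169, -0.0564, 0.1987]
ee_rot: [0.696, 0.718, 0.001, 0.003]
wrist_force: [3.2, -1.3, 3.7]
finger_gap: 0.0254
```

Emit:
{"method": "step_arm", "body": {"rows": [{"linear":[-0.0108,0,0.0186],"turn":0},{"linear":[-0.0039,0,0.0101],"turn":0},{"linear":[0,0,0],"turn":0},{"linear":[0,0,0],"turn":0}]}}

```text
t: 14.15
position: [0.6173, -0.0714, 0.1685]
ee_rot: [0.696, 0.718, 0.0, 0.003]
wrist_force: [5.0, -6.3, 3.2]
finger_gap: 0.0256
```

Catch is at about 2.8 rad by geometry. I release it, rise and look.

Emit:
{"method": "step_arm", "body": {"rows": [{"linear":[0,0,0],"turn":0},{"linear":[0,0,0],"turn":0},{"linear":[0,0,0],"turn":0}], "hand": 0.045}}

```text
t: 14.4
position: [0.6148, -0.0685, 0.1668]
ee_rot: [0.695, 0.719, -0.0, -0.001]
wrist_force: [-0.0, 0.2, 0.2]
finger_gap: 0.0451
```

Emit:
{"method": "step_arm", "body": {"rows": [{"linear":[0,0,-0.02],"turn":0},{"linear":[0,0,-0.04],"turn":0},{"linear":[0,0,-0.04],"turn":0},{"linear":[0.02,0,-0.03],"turn":0},{"linear":[0.035,0,-0.02],"turn":0}]}}

```text
t: 14.82
position: [0.6145, -0.0157, 0.3216]
ee_rot: [0.697, 0.717, 0.001, 0.002]
wrist_force: [0.8, 0.6, 1.0]
finger_gap: 0.0449
```

Emit:
{"method": "step_arm", "body": {"rows": [{"linear":[0.015,0,0],"turn":0},{"linear":[0,0,0],"turn":0},{"linear":[0,0,0],"turn":0},{"linear":[0,0,0],"turn":0}]}}

```text
t: 15.15
position: [0.6124, 0.0006, 0.3152]
ee_rot: [0.695, 0.719, -0.001, -0.002]
wrist_force: [-0.5, 0.0, -0.3]
finger_gap: 0.045
```

```bash
cat > w5.py <<'E'
from w import *
rect("lever",.57,.69,0.0,.11,.185,.22)
rect("catch",.57,.69,-.12,.035,.148,.2)
rect("catch_oldside",.57,.69,.1,.18,.145,.2)
rect("barrel",.57,.69,-.12,-.055,.148,.2)
rect("abstop",.37,.47,-.21,-.11,.108,.13)
E
python3 w5.py w5
```

```text
pos [6.124e-01 6.000e-04 3.152e-01] phi 91.87056375186613 cam [0.61028273 0.08366374 0.45693604] 67.27700875939932
lever 1909 c [634.  53.] size [22.  63.2] ang 1.9 zmed 0.2007 z [0.193  0.2029]
catch 1658 c [624.7 -21.6] size [ 44.2 114.2] ang 1.68 zmed 0.1703 z [0.1588 0.1987]
catch_oldside 0
barrel 437 c [617. -67.] size [26. 24.] ang 1.34 zmed 0.1802 z [0.1746 0.1831]
abstop 422 c [ 418.  -159.7] size [57.4 12.4] ang 2.88 zmed 0.1148 z [0.1086 0.1163]
```

View pics/w5.png

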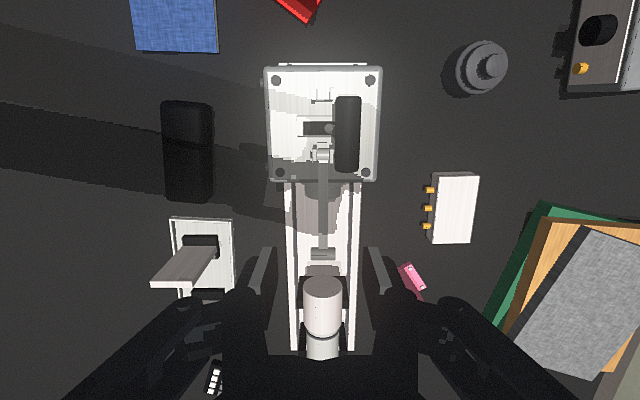

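The wrist view shows the catch lying over towards the detector, barrel at (322,255), hinge at (320,153); the barrel centre at y -0.068, z 0.175 gives about 2.95 rad. The lever bar is at (347,135), unmoved. Now the lever.

Emit:
{"method": "step_arm", "body": {"rows": [{"linear":[0.025,0.0113,0],"turn":0},{"linear":[0.0267,0.012,0.01],"turn":0},{"linear":[0,0,0.03],"turn":0},{"linear":[0,0,0.03],"turn":0},{"linear":[0,0,0],"turn":0}]}}

```text
t: 15.62
position: [0.631, 0.0529, 0.2388]
ee_rot: [0.696, 0.718, -0.005, -0.006]
wrist_force: [-1.2, -0.5, -1.9]
finger_gap: 0.0449
```

Emit:
{"method": "step_arm", "body": {"rows": [{"linear":[0,0,0],"turn":0},{"linear":[0,0,0],"turn":0},{"linear":[0,0,0],"turn":0}]}}

```text
t: 15.87
position: [0.6361, 0.0525, 0.2501]
ee_rot: [0.696, 0.718, 0.001, 0.001]
wrist_force: [-1.0, 0.5, 0.5]
finger_gap: 0.045
```

Emit:
{"method": "step_arm", "body": {"rows": [{"linear":[0.0005,-0.002,0.01],"turn":0},{"linear":[0,0,0.025],"turn":0},{"linear":[0,0,0.025],"turn":0},{"linear":[0,0,0.017],"turn":0},{"linear":[0,0,0],"turn":0}]}}

```text
t: 16.28
position: [0.6304, 0.0538, 0.1665]
ee_rot: [0.696, 0.718, -0.002, -0.003]
wrist_force: [-0.0, 0.6, 0.2]
finger_gap: 0.0451
```

Emit:
{"method": "step_arm", "body": {"rows": [{"linear":[0,0,0],"turn":0},{"linear":[0,0,0],"turn":0},{"linear":[0,0,0],"turn":0}]}}

```text
t: 16.53
position: [0.6342, 0.0536, 0.1731]
ee_rot: [0.695, 0.719, 0.001, 0.002]
wrist_force: [0.4, -0.5, -0.6]
finger_gap: 0.0448
```

Emit:
{"method": "step_arm", "body": {"rows": [{"linear":[0,0,0],"turn":0},{"linear":[0,0,0],"turn":0},{"linear":[0,0,0],"turn":0},{"linear":[0,0,0],"turn":0}], "hand": 0, "force": 25}}

```text
t: 16.87
position: [0.6341, 0.0537, 0.1721]
ee_rot: [0.695, 0.719, 0.001, 0.001]
wrist_force: [1.8, 0.6, 2.8]
finger_gap: 0.0211
```

Emit:
{"method": "step_arm", "body": {"rows": [{"linear":[0,-0.0083,-0.0017],"turn":0},{"linear":[0,-0.0085,-0.0008],"turn":0},{"linear":[0,-0.0085,0],"turn":0},{"linear":[0,-0.0085,0.0008],"turn":0},{"linear":[0,0,0],"turn":0}]}}

```text
t: 17.28
position: [0.6032, 0.0526, 0.1774]
ee_rot: [0.695, 0.719, 0.005, 0.005]
wrist_force: [7.1, 1.3, 10.2]
finger_gap: 0.0211
```

Emit:
{"method": "step_arm", "body": {"rows": [{"linear":[0,-0.0083,0.0017],"turn":0},{"linear":[0,-0.0081,0.0025],"turn":0},{"linear":[0,0,0],"turn":0},{"linear":[0,0,0],"turn":0},{"linear":[0,0,0],"turn":0}]}}

```text
t: 17.7
position: [0.5871, 0.0518, 0.1729]
ee_rot: [0.695, 0.719, 0.004, 0.005]
wrist_force: [5.9, -0.3, 10.1]
finger_gap: 0.0215
```

Emit:
{"method": "step_arm", "body": {"rows": [{"linear":[0,-0.002,0.001],"turn":0},{"linear":[0,-0.002,0.001],"turn":0},{"linear":[0,0,0],"turn":0},{"linear":[0,0,0],"turn":0},{"linear":[0,0,0],"turn":0}]}}

```text
t: 18.12
position: [0.5847, 0.0518, 0.1719]
ee_rot: [0.696, 0.718, 0.006, 0.006]
wrist_force: [9.3, 1.8, 10.9]
finger_gap: 0.0211
```

Emit:
{"method": "step_arm", "body": {"rows": [{"linear":[0,0,0],"turn":0},{"linear":[0,0,0],"turn":0},{"linear":[0,0,0],"turn":0},{"linear":[0,0,0],"turn":0},{"linear":[0,0,0],"turn":0}]}}

```text
t: 18.53
position: [0.5847, 0.0517, 0.1719]
ee_rot: [0.696, 0.718, 0.006, 0.006]
wrist_force: [10.3, 1.7, 11.1]
finger_gap: 0.0213
```

```bash
cat > e.py <<'E'
from h import *
o=get_obs(); print({k:np.round(o[k],4) for k in ["t","position","wrist_force","finger_gap"]})
for n in ["scene","side"]:
    c=camera_info(n); p,d=snapshot(n); W0=cloud(d,c); np.savez(n+"2.npz",p=p,d=d)
    for l in ["absorber_center","spare","catch","lever","case","preamp","pot","calculator","driver"]:
        for m in masks_of(l,n)[:2]:
            q=W0[m["mask"]&(d>0)]
            if len(q): print(n,l,round(m["confidence"],2),np.round(m["extent"]).astype(int),np.round(np.median(q,0),3),np.round(np.percentile(q,97,0),3))
    if n=="scene": cv2.imwrite("pics/e.png",cv2.resize(p[130:330,200:440],None,fx=3,fy=3,interpolation=cv2.INTER_CUBIC)[:,:,::-1])
E
python3 e.py
```

```text
{'t': np.float64(18.5333), 'position': array([0.5847, 0.0517, 0.1719]), 'wrist_force': array([10.2972,  1.712 , 11.064 ]), 'finger_gap': np.float64(0.0213)}
scene absorber_center 0.69 [367 166  13  27] [0.582 0.195 0.081] [0.644 0.216 0.27 ]
scene absorber_center 0.64 [265 223  22  30] [ 0.423 -0.165  0.056] [ 0.446 -0.149  0.119]
scene spare 0.55 [245 246  22  31] [ 0.426 -0.267  0.044] [ 0.45  -0.248  0.118]
scene catch 0.47 [340 200  22  26] [ 0.616 -0.035  0.173] [0.625 0.024 0.186]
scene lever 0.52 [390 273  34  41] [ 0.82  -0.083  0.031] [ 0.849 -0.025  0.037]
scene lever 0.47 [347 178  16  20] [0.588 0.037 0.197] [0.604 0.056 0.204]
scene case 0.75 [295 191  43  40] [ 0.427 -0.014  0.041] [0.451 0.059 0.048]
scene preamp 0.87 [390 272  34  38] [ 0.82  -0.083  0.031] [ 0.849 -0.027  0.037]
scene pot 0.69 [416 219  18  26] [0.814 0.108 0.052] [0.839 0.137 0.085]
scene calculator 0.62 [211 316  52  59] [ 0.477 -0.472  0.015] [ 0.546 -0.425  0.022]
scene driver 0.52 [387 138  35  26] [0.497 0.405 0.022] [0.536 0.422 0.031]
side absorber_center 0.97 [382 224  24  38] [ 0.416 -0.153
[... 351 characters left out ...]
19]
side lever 0.43 [298 207   6  15] [0.585 0.068 0.192] [0.623 0.086 0.201]
side case 0.57 [354 258  41  38] [0.412 0.016 0.039] [0.472 0.073 0.044]
side preamp 0.93 [274 197  33  22] [ 0.81  -0.064  0.029] [ 0.848 -0.016  0.034]
side pot 0.83 [235 222  21  28] [0.796 0.138 0.045] [0.831 0.158 0.082]
side pot 0.31 [277 198  34  22] [ 0.809 -0.061  0.028] [ 0.845 -0.016  0.034]
side calculator 0.84 [409 188  39  27] [ 0.473 -0.456  0.014] [ 0.545 -0.415  0.019]
side calculator 0.6 [231 325  33  45] [0.5   0.415 0.021] [0.6   0.432 0.026]
side driver 0.74 [231 328  29  44] [0.494 0.417 0.022] [0.586 0.432 0.026]
side driver 0.67 [382 224  24  33] [ 0.416 -0.153  0.058] [ 0.444 -0.137  0.116]
```

View pics/e.png

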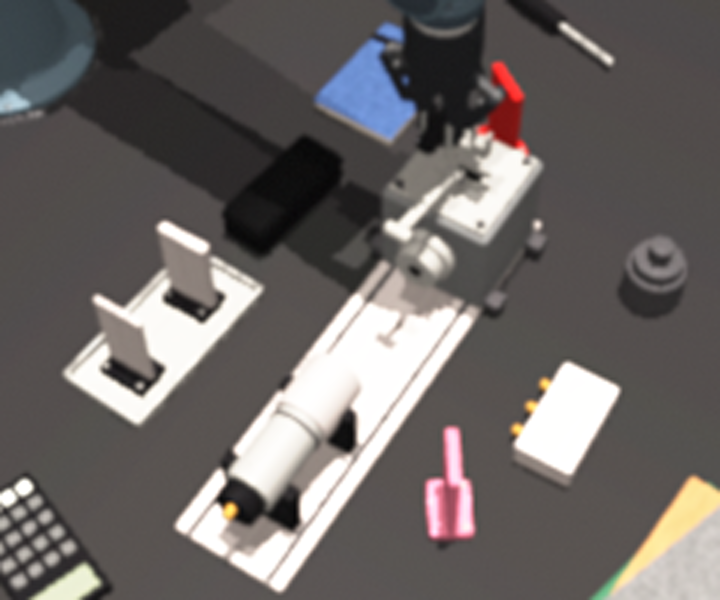

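The crop shows both absorbers upright in the tray at (190,275) and (130,345), the catch over at (400,225), and the gripper holding the lever. The TCP has moved 49.4 mm of the lever's 50 mm, with a steady 10 N. Nothing else has moved. Handing in.

```bash
python3 -c "
from workcell import *
close_job(); print(get_obs()['t'])"
```

```text
the job is handed in; nothing more can be done
the job is handed in; nothing more can be done
```

The rig is ready for the open-beam count, and I handed the job in at about 18.6 s with the gripper still holding the shutter lever open; no verdict was reported.

- **Absorber:** I moved it from the gap to the tray's empty half. It stands upright at about (0.418, -0.160), its top at 0.115 m as expected on the tray floor.
- **Catch:** I pinched it by its barrel and swung it over. The barrel's measured position puts it at about 2.9 rad, and the last pictures still show it lying over.
- **Lever:** I pulled it 49.4 mm of its 50 mm travel, which is about 0.59 rad. The gripper holds it with a steady pull of about 10 N, at a 25 N grip setting.
- **Other things on the bench:** the detections from before and after agree to within a few millimetres where the view was the same. The side camera's calculator and preamp readings differed by more, because the view there had changed; the scene camera shows both in place.

The networks also returned some wrong hits, such as "lever" on the preamp and calculator. I ignored those because they did not match the pictures.

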